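# Weigh the full slide rack on the spring scale

### The job

Hang the staining rack that is full of glass slides by its bail bar on the hook of the spring scale, and keep hold of it while you let its weight down slowly, so that the pointer creeps to its reading instead of dropping or bouncing; only then let go and leave the rack hanging still. Leave the empty rack and the other things on the bench where they are.

Things in the scene. Friction and masses are not known exactly. Their poses are not given: they have to be found in the camera images.
- full_rack: Steel slide-staining rack filled with nine upright glass slides with white ends; loose, 0.3 to 0.52 kg. Tray 100 mm (its x) by 84 mm (its y), 30 mm high; origin at the centre of its underside, z up. A bail of 7 mm rod rises at both x ends (x = +-51.5 mm) and runs across the top as a bar along the rack's x. The rack is the same turned by half a turn.
- full_rack_bar (a point): Middle of the full rack's bar, on its axis, 100 mm above the underside; axes as the rack's. Bar 7 mm thick. Under it a free window, 96 mm wide in x, reaches from 31 to 96.5 mm above the underside.
- full_rack_grip (a point): Grip point in the white plastic block standing on the middle of the full rack's bar, 143 mm above the underside; axes as the rack's. Block 36 mm along x, 14 mm thick along y, 103 to 163 mm above the underside: pinch it from above across its 14 mm (closing along rack y).
- empty_rack: The same kind of rack, same sizes, without slides (bare tray); loose, 0.25 kg; to be left alone. The two racks may stand in either place.
- scale: Spring scale, fixed to the bench: base plate 150 mm (x) by 170 mm (y, from -75 to +95 mm), 16 mm high, and a white column 50 mm (x) by 56 mm (y), 324 mm high. Origin under the column's axis on the bench, z up. The hook arm points along the scale's +y, out over the base plate's edge; graduated face and pointer on the column's +x side.
- hook_seat (a point): Hook's seat, top of an 8 mm rod: 115 mm from the column's axis, 200 mm high unloaded; moves with the hook; axes as the scale's. Column side: rod level, 8 mm higher. 20 mm beyond the seat (+y) the tip ends, top 14 mm above it. Open above. Bring the rack in from beyond the tip, tip through the window under the bar (rack x along scale x), then lower: hung, bar axis 4 mm above seat.
- hook (a joint): Travel of the sprung hook and its pointer, m: 0 unloaded (up), growing as it goes down, stop at 0.07. Spring 110 N/m (about 9 mm per N, the first 0.2 N does not move it), damped 7 N s/m: a load let go suddenly drops and overshoots. With the full rack it settles at 0.025 to 0.050.
- beaker: Glass beaker, 68 mm across, 85 mm high; loose bystander. Origin under its centre.
- vial: Small glass bottle with white cap, 28 mm across, 62 mm high; loose bystander. Origin under its centre.
- jar: Amber jar with black cap, 48 mm across, 70 mm high; loose bystander. Origin under its centre.
- slide_box: Grey flat slide box 100 by 175 by 32 mm, 1 kg; loose bystander. Origin under its centre.
- marker: Grey pen with round ends, 14 mm thick, 120 mm long, lying along its x; loose bystander. Origin under its middle.

How it is judged:
By the outcome, as a careful person would: the job done as asked, in the order asked, and still so for the second after the job is handed in, with the robot touching nothing.
It also fails if it takes over 58 s, if anything falls off the work surface, if the arm or the gripper's body presses on something with over 40 N, if the wrist force passes 120 N, or if a joint passes its speed limit or range.

### The arm

A 6-joint arm with a two-finger parallel gripper is mounted at the origin on the work surface. World frame = base frame: x ahead of the robot, y to its left, z up, the work surface at z = 0. Lengths are in m, angles in rad, forces in N, time in s.
With the tool pointing down it reaches from about 0.35 to 0.775 m from the base axis. Payload 7.3 kg.
Tool frame: the origin (TCP) lies at the centre of the arm's flange, where the gripper is bolted on; the fingertips stand 178 mm ahead of it and the grasp point (between the pads) lies 159 mm ahead of it; z points along the fingers, y is the line along which they close (so a half turn about z gives the same grasp; the last joint's range is limited). The gripper opens to 92 mm and grips with 3 to 60 N. Pads are 19 mm wide; open, the fingers measure 130 mm over their backs; the gripper's body (75 mm by 190 mm) begins 47 mm behind the grasp point.
Start: joints at [-1.263, 0.342, 1.524, -0, 1.275, -0.146], TCP at [0.23, -0.472, 0.405] pointing down, gripper open.
Joint ranges: [-2.53, 2.53], [-0.77, 2.02], [0.04, 2.7], [-1, 4.14], [0.28, 2.66], [-3.11, 3.11]. Speed limits (rad/s): [2.57, 2.57, 3.14, 3.14, 3.14, 3.14].

### API

Orientations are given as [roll, pitch, yaw] about the fixed x, y, z axes, in that order (R = Rz(yaw) Ry(pitch) Rx(roll)).
In Python, from cell import robot gives the robot as it stands.
- The arm moves only by the shell command python3 drive.py [OPENING] [FORCE], which reads ROWS from standard input. ROWS is a JSON list of rows, 1 to 8 of them, each of 6 numbers: dx, dy, dz in a scale on which 1.0 is 0.5 m, then a rotation vector rx, ry, rz in parts of the range, where 1.0 means pi/2 rad; each row shifts and turns the commanded pose from where the row before left it, along the tool's axes as they then stand; what a row does not reach is not made up. A row lasts 1/12 s, in which the tool goes at most 0.0417 m and 0.125 rad, less where a joint would pass 70% of its speed; a pose out of reach is approached as far as the arm can. OPENING is the finger opening in m, set as the command begins (- or left out keeps the last). The fingers move at their own pace and stop on an object; FORCE is the grip in N (left out, the last holds). Time passes only in rows, so rows that do not move let the fingers close. It prints the time, the measured TCP pose, the force, the opening and the grip force at its end. No shift or turn number may pass 1 either way. Input that does not fit is refused with a message, and nothing moves.
- robot.observe(): the state, without advancing time (a new reading comes with each control period).
- robot.read_camera(name): name is "scene" or "top"; returns a dict with "image" (420x560x3 uint8, red, green, blue), "fx", "fy", "cx", "cy" (pixels), "pose" (4x4, takes a point from camera to world coordinates). Camera axes: x right, y down, z forward; pixel columns grow to the right and rows downward; lengths in m; the calibration is good to about 2 mm. A picture is of the moment at which its call begins. There is no depth.
- robot.hand_in(): hands the job in; it is judged then, once.
The state is a dict: "time": time; "qpos": joint angles; "qvel": joint speeds; "joint_efforts": joint torques, N m; "tool_pos": TCP position; "tool_rot": TCP orientation; "contact_force": force on the tool from outside, world axes, zero at the start; "torque": the same for the moment, N m; "opening": finger opening in m; "grip_force": force on a finger pad.
Only numpy, scipy, OpenCV 4.12 (cv2) and the standard library are available. Lean on these libraries where they do the work, as an engineer would, in place of code of your own. Each camera call takes 0.05 s, during which the arm holds its last target. There are 200 camera calls.

## Working session

There is one attempt and no reset: what is moved stays moved. The work goes in short steps, Python scripts to look and compute and a shell command to move; the robot and the scene stay as the last step left them, time stands still between calls to the robot, and variables do not carry over. Pictures are saved under pics/ and viewed, at most 10 in all, crops included, and the job is handed in when it is done.

```bash
ls; mkdir -p pics; python3 - <<'E'
from cell import robot
import cv2
for n in("scene","top"):
    d=robot.read_camera(n);cv2.imwrite(f"pics/{n}0.png",cv2.cvtColor(d["image"],cv2.COLOR_RGB2BGR))
    print(n,d["fx"],d["fy"],d["cx"],d["cy"],d["pose"].tolist() if hasattr(d["pose"],"tolist") else d["pose"])
print(robot.observe())
E
```

```text
cell.py
drive.py
pics
scene 507.4684724553235 507.4684724553235 283.6741277779667 208.8332951515921 [[-0.6963239565375274, 0.506491519202627, -0.5085265858612886, 1.1873628896018855], [0.7174796654546818, 0.47259467110393855, -0.5117393931516295, 0.6115523780333452], [-0.018864708080474704, -0.7211938836540249, -0.6924763569747804, 0.993138000987683], [0.0, 0.0, 0.0, 1.0]]
top 479.3705020939674 479.3705020939674 280.2773945052528 205.74467198509944 [[0.003918727507157221, -0.9904256657043723, 0.13799146455044156, 0.40827098422893937], [-0.9999908578143828, -0.003645111631631412, 0.0022354974498072183, -0.015565005528074364], [-0.0017110997574070433, -0.13799896331220776, -0.9904308952483138, 1.1695472290199316], [0.0, 0.0, 0.0, 1.0]]
{'time': 0.1, 'qpos': array([-1.26299645e+00,  3.42638319e-01,  1.52491353e+00, -4.09197863e-05,
        1.27541246e+00, -1.46021527e-01]), 'qvel': array([-0.00227072, -0.00143386, -0.00322407,  0.00035119,  0.00060947,
        0.00106218]), 'joint_efforts': array([ 1.89592778e-03, -4.32002127e+01, -2.44694889e+01,  7.19281775e-02,
        5.26705314e-02, -5.71122609e-05]), 'tool_pos': array([ 0.23012897, -0.47173785,  0.40412472]), 'tool_rot': array([-3.14022990e+00, -1.60865991e-04,  4.53833234e-01]), 'contact_force': array([-0.06101   , -0.54677198,  0.73652771]), 'torque': array([ 0.05677181,  0.02046041, -0.00302987]), 'grip_force': 0.0, 'opening': 0.0919813213537285}
```

View pics/scene0.png

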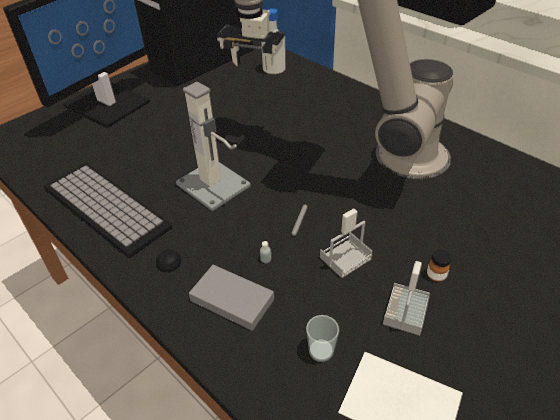

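View pics/top0.png

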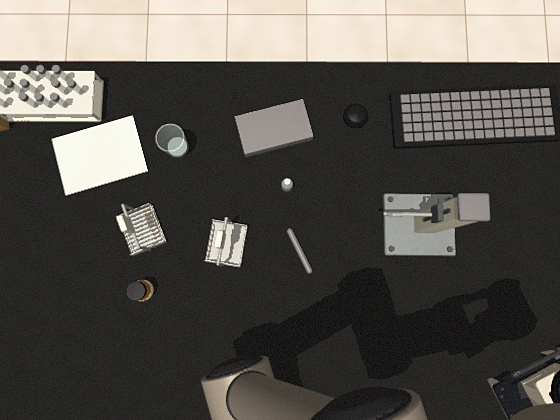

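```bash
python3 - <<'E'
import cv2,numpy as np
t=cv2.imread("pics/top0.png");s=cv2.imread("pics/scene0.png")
c=lambda im,x,y,w,h:cv2.resize(im[y:y+h,x:x+w],(400,300),interpolation=cv2.INTER_CUBIC)
a=np.hstack([c(t,100,190,80,60),c(t,370,180,136,102)]);b=np.hstack([c(s,360,250,120,90),c(s,165,75,180,135)])
cv2.imwrite("pics/crop1.png",np.vstack([a,b]))
E
```

```text
(no output)
```

View pics/crop1.png

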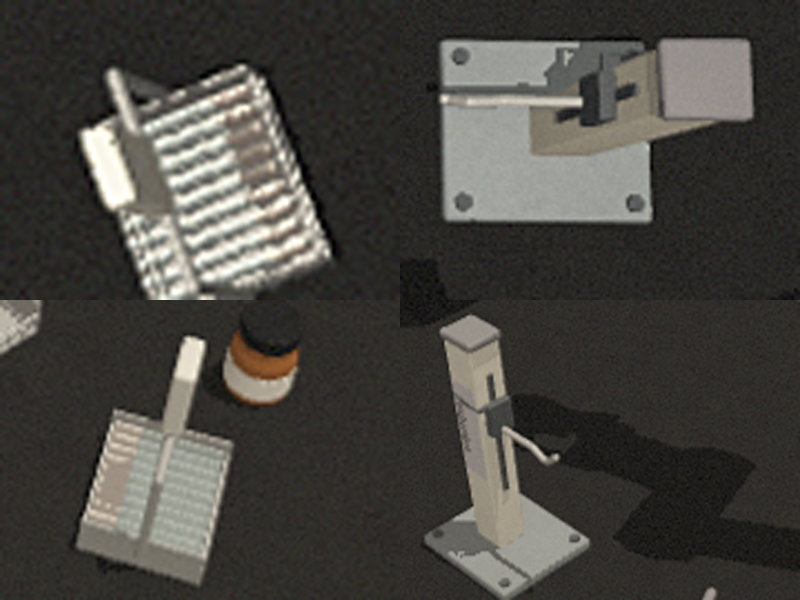

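```bash
cat >h.py <<'E'
import cv2,numpy as np
from cell import robot
def cam(n):
    d=robot.read_camera(n); return d
def ray(d,u,v):
    T=np.array(d["pose"]); r=T[:3,:3]@np.array([(u-d["cx"])/d["fx"],(v-d["cy"])/d["fy"],1]); return T[:3,3],r/np.linalg.norm(r)
def onz(d,u,v,z):
    o,r=ray(d,u,v); return o+r*(z-o[2])/r[2]
def tri(d1,p1,d2,p2):
    o,a=ray(d1,*p1);q,b=ray(d2,*p2)
    s=np.linalg.lstsq(np.c_[a,-b],q-o,rcond=None)[0]
    A=o+a*s[0];B=q+b*s[1];return (A+B)/2,np.linalg.norm(A-B)
def proj(d,P):
    T=np.array(d["pose"]);c=T[:3,:3].T@(np.asarray(P)-T[:3,3]);return np.array([d["cx"]+d["fx"]*c[0]/c[2],d["cy"]+d["fy"]*c[1]/c[2]])
E
python3 - <<'E'
from h import *
t=cam("top");s=cam("scene");np.set_printoptions(precision=4,suppress=True)
# block top
im=t["image"];g=im.min(2)
m=np.zeros_like(g);m[205:235,110:130]=(g[205:235,110:130]>190)
n,l,st,ce=cv2.connectedComponentsWithStats(m);k=1+st[1:,4].argmax();print(st[k],ce[k])
c=np.argwhere(l==k)[:,::-1].astype(np.float32)
P=np.array([onz(t,u,v,.163)[:2] for u,v in c]).astype(np.float32)*1000
r=cv2.minAreaRect(P);print("block",r, P.mean(0))
be=onz(t,100+113/5,190+73/5,.103);print("bar end",be)
# tray corners
for p in [(247,65),(330,250)]:print("tray",onz(t,100+p[0]/5,190+p[1]/5,.03))
# plate
f=400/136
m=cv2.inRange(cv2.cvtColor(im,cv2.COLOR_RGB2GRAY),90,255);m[:185]=0;m[262:]=0;m[:,:378]=0;m[:,500:]=0
for p in [(442,40),(444,220),(650,221),(658,40),(749,39),(751,118),(660,122)]:
    q=(370+(p[0]-400)/f,180+p[1]/f);print(p,onz(t,*q,.016),onz(t,*q,.324))
tip=(370+43/f,180+99/f);print("hook tip",tip,onz(t,*tip,.21))
f2=400/180
tp=(165+155/f2,75+160/f2)
print("tri",tri(t,tip,s,tp))
for p in [(443,332),(472,318),(500,333),(470,350)]:
    print("coltop",onz(s,165+(p[0]-400)/f2,75+(p[1]-300)/f2,.324))
for p in [(183,338),(205,341),(196,380),(172,378)]:
    print("blk scene",onz(s,360+p[0]/3.333,250+(p[1]-300)/3.333,.163))
E
```

```text
[117 215  10  16  85] [121.1529 222.9059]
block ((511.1219787597656, 322.8067626953125), (33.95417785644531, 11.189628601074219), 24.21563720703125) [510.7115 322.4296]
bar end [0.5582 0.3414 0.103 ]
tray [0.5725 0.3016 0.03  ]
tray [0.4838 0.2584 0.03  ]
(442, 40) [ 0.5998 -0.2663  0.016 ] [ 0.5487 -0.1994  0.324 ]
(444, 220) [ 0.4513 -0.2641  0.016 ] [ 0.4398 -0.1977  0.324 ]
(650, 221) [ 0.4511 -0.4317  0.016 ] [ 0.4397 -0.3206  0.324 ]
(658, 40) [ 0.6005 -0.4452  0.016 ] [ 0.5491 -0.3305  0.324 ]
(749, 39) [ 0.6016 -0.5206  0.016 ] [ 0.55   -0.3857  0.324 ]
(751, 118) [ 0.5358 -0.5185  0.016 ] [ 0.5017 -0.3843  0.324 ]
(660, 122) [ 0.5322 -0.4436  0.016 ] [ 0.4991 -0.3293  0.324 ]
hook tip (384.62, 213.66) [ 0.5266 -0.2238  0.21  ]
tri (array([ 0.5276, -0.2255,  0.2028]), np.float64(0.0003237627297938567))
coltop [ 0.5538 -0.3726  0.324 ]
coltop [ 0.5116 -0.3724  0.324 ]
coltop [ 0.5111 -0.3224  0.324 ]
coltop [ 0.5573 -0.3193  0.324 ]
blk scene [0.5034 0.3135 0.163 ]
blk scene [0.496 0.325 0.163]
blk scene [0.5266 0.3384 0.163 ]
blk scene [0.5354 0.3267 0.163 ]
```

The full rack (with slides) stands at about top px (121,223) and the empty one at (227,243). The scale is at about (0.525, -0.359) with yaw ≈ 0, and its hook points +y with the tip at px (385,214). The rack block is at about (0.512, 0.3225), yaw ≈ 24°. Sizes check: plate 149 mm in x, tray edge 98.7 mm, triangulated tip 19 mm beyond the expected seat.

Moving to above the rack.

The rows are not in the units I measure in: shifts go in shares of 0.5 m and turns go in shares of pi/2 rad. I convert before sending: 0.0297 m / 0.5 = 0.0594, -0.0247 m / 0.5 = -0.0494.

```bash
echo '[[0.0594, -0.0494, 0, 0, 0, 0], [0.0594, -0.0494, 0, 0, 0, 0], [0.0594, -0.0494, 0, 0, 0, 0], [0.0594, -0.0494, 0, 0, 0, 0], [0.0594, -0.0494, 0, 0, 0, 0], [0.0594, -0.0494, 0, 0, 0, 0], [0.0594, -0.0494, 0, 0, 0, 0], [0.0594, -0.0494, 0, 0, 0, 0]]' | python3 drive.py 0.07 25
echo '[[0.0594, -0.0494, 0, 0, 0, 0], [0.0594, -0.0494, 0, 0, 0, 0], [0.0594, -0.0494, 0, 0, 0, 0], [0.0594, -0.0494, 0, 0, 0, 0], [0.0492, -0.0588, 0, 0, 0, 0], [0.0492, -0.0588, 0, 0, 0, 0], [0.0492, -0.0588, 0, 0, 0, 0], [0.0492, -0.0588, 0, 0, 0, 0]]' | python3 drive.py
echo '[[0.0492, -0.0588, 0, 0, 0, 0], [0.0492, -0.0588, 0, 0, 0, 0], [0.0492, -0.0588, 0, 0, 0, 0], [0.0492, -0.0588, 0, 0, 0, 0], [0.0492, -0.0588, 0, 0, 0, 0], [0.0492, -0.0588, 0, 0, 0, 0.0223], [0, 0, 0, 0, 0, 0], [0, 0, 0, 0, 0, 0]]' | python3 drive.py
python3 - <<'E'
from h import *
o=robot.observe();print(o["time"],o["tool_pos"],o["tool_rot"])
p=np.array([.512,.3225,.304])-o["tool_pos"];y=o["tool_rot"][2];c,s=np.cos(y),np.sin(y)
print(p[0]*c+p[1]*s,p[0]*s-p[1]*c,-p[2])
a=cv2.hconcat([cv2.resize(cv2.cvtColor(cam(n)["image"],cv2.COLOR_RGB2BGR)[y0:y0+105,x0:x0+140],(400,300),interpolation=2) for n,x0,y0 in(("scene",340,210),("top",70,170))])
cv2.imwrite("pics/above.png",a)
E
```

```text
time: 0.87
tool_pos: [0.3573, -0.1883, 0.4048]
tool_rot: [3.141, -0.0, 0.453]
contact_force: [2.3, 0.3, -0.5]
opening: 0.07
grip_force: 0.0
time: 1.53
tool_pos: [0.4574, 0.1017, 0.4047]
tool_rot: [3.141, 0.0, 0.454]
contact_force: [1.0, 0.2, 0.2]
opening: 0.0696
grip_force: 0.0
time: 2.2
tool_pos: [0.5126, 0.3246, 0.4035]
tool_rot: [3.141, 0.002, 0.422]
contact_force: [0.2, -0.8, 0.2]
opening: 0.0701
grip_force: 0.0
2.2 [0.51258996 0.32464807 0.40349651] [3.14142933e+00 1.55847212e-03 4.21832242e-01]
-0.0014177342134764953 0.0017182234496141199 0.09949651189503533
```

View pics/above.png

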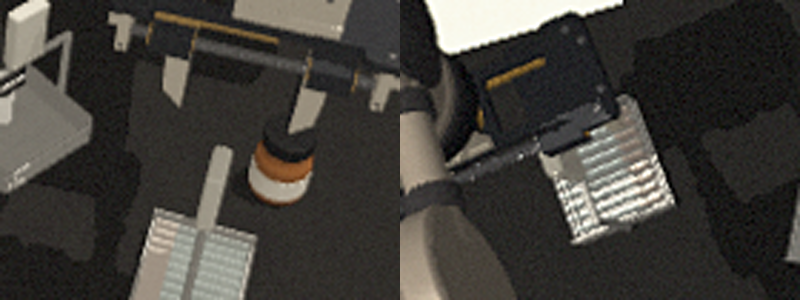

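The gripper straddles the block (scene crop (222,150)), aligned with it. Descending and gripping.

Scaled: 0.02 m / 0.5 = 0.04, 0.0195 m / 0.5 = 0.039.

```bash
echo '[[0, 0.002, 0.04, 0, 0, 0], [-0.002, 0.002, 0.04, 0, 0, 0], [0, 0, 0.04, 0, 0, 0], [0, 0, 0.04, 0, 0, 0], [0, 0, 0.039, 0, 0, 0], [0, 0, 0, 0, 0, 0]]' | python3 drive.py
echo '[[0, 0, 0, 0, 0, 0], [0, 0, 0, 0, 0, 0], [0, 0, 0, 0, 0, 0], [0, 0, 0, 0, 0, 0], [0, 0, 0, 0, 0, 0], [0, 0, 0, 0, 0, 0], [0, 0, 0, 0, 0, 0], [0, 0, 0, 0, 0, 0]]' | python3 drive.py 0.0 35
```

```text
time: 2.8
tool_pos: [0.5118, 0.3186, 0.3017]
tool_rot: [3.141, 0.007, 0.417]
contact_force: [-0.2, 0.1, -1.2]
opening: 0.0702
grip_force: 0.0
time: 3.47
tool_pos: [0.5127, 0.3207, 0.3053]
tool_rot: [3.142, -0.0, 0.419]
contact_force: [1.3, -0.5, -0.7]
opening: 0.0214
grip_force: 0.0
```

Scaled: -0.03 m / 0.5 = -0.06, -0.02 m / 0.5 = -0.04.

```bash
echo '[[0, 0, 0, 0, 0, 0], [0, 0, 0, 0, 0, 0], [0, 0, 0, 0, 0, 0], [0, 0, 0, 0, 0, 0]]' | python3 drive.py
echo '[[0, 0, -0.02, 0, 0, 0], [0, 0, -0.04, 0, 0, 0], [0, 0, -0.06, 0, 0, 0], [0, 0, -0.06, 0, 0, 0], [0, 0, -0.06, 0, 0, 0], [0, 0, -0.06, 0, 0, 0], [0, 0, -0.06, 0, 0, 0], [0, 0, -0.04, 0, 0, 0]]' | python3 drive.py
echo '[[0, 0, -0.02, 0, 0, 0], [0, 0, 0, 0, 0, 0], [0, 0, 0, 0, 0, 0], [0, 0, 0, 0, 0, 0]]' | python3 drive.py
python3 - <<'E'
from h import *
o=robot.observe();print(o["qpos"],o["contact_force"])
for n in("scene","top"):cv2.imwrite(f"pics/lift_{n}.png",cv2.cvtColor(cam(n)["image"],cv2.COLOR_RGB2BGR))
E
```

```text
time: 3.8
tool_pos: [0.5126, 0.3206, 0.3049]
tool_rot: [3.142, 0.001, 0.419]
contact_force: [-0.4, 0.4, -2.3]
opening: 0.014
grip_force: 35.0
time: 4.47
tool_pos: [0.5122, 0.3204, 0.509]
tool_rot: [3.141, -0.004, 0.419]
contact_force: [1.9, 0.1, -3.7]
opening: 0.0133
grip_force: 35.0
time: 4.8
tool_pos: [0.5126, 0.3205, 0.5139]
tool_rot: [3.141, 0.003, 0.419]
contact_force: [0.1, -0.4, -3.9]
opening: 0.0138
grip_force: 35.0
[ 4.32156360e-01  4.46367083e-01  1.06944135e+00 -1.48698483e-04
  1.62842148e+00  1.58423047e+00] [ 0.09550619 -0.38585464 -3.93591512]
```

View pics/lift_scene.png

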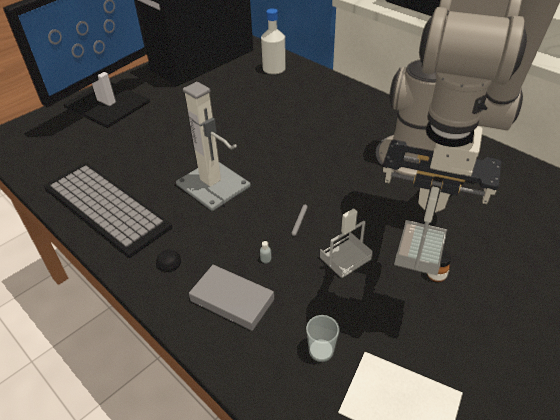

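The rack is held (scene (425,245)), and the empty rack is untouched. Weight is about 3.9 N, so expect ≈34 mm of travel. Carrying it over the empty rack, then turning to yaw 0 and tilting slightly so that the 190 mm gripper body clears the column.

```bash
echo '[[-0.012, 0.028, 0, 0, 0, 0], [-0.0226, 0.0544, 0, 0, 0, 0], [-0.0226, 0.0544, 0, 0, 0, 0], [-0.0226, 0.0544, 0, 0, 0, 0], [-0.0226, 0.0544, 0, 0, 0, 0], [-0.0226, 0.0544, 0, 0, 0, 0], [-0.0226, 0.0544, 0, 0, 0, 0], [-0.0226, 0.0544, 0, 0, 0, 0]]' | python3 drive.py >/dev/null
echo '[[-0.0226, 0.0544, 0, 0, 0, 0], [-0.0226, 0.0544, 0, 0, 0, 0], [-0.0226, 0.0544, 0, 0, 0, 0], [-0.0226, 0.0544, 0, 0, 0, 0], [-0.0226, 0.0544, 0, 0, 0, 0], [-0.0226, 0.0544, 0, 0, 0, 0], [-0.0226, 0.0544, 0, 0, 0, 0], [-0.0226, 0.0544, 0, 0, 0, 0]]' | python3 drive.py
echo '[[-0.012, 0.028, 0, 0, 0, 0], [0, 0, 0, 0, 0, 0.0382], [0, 0, 0, 0, 0, 0.0382], [0, 0, 0, 0, 0, 0.0382], [0, 0, 0, 0, 0, 0.0382], [0, 0, 0, 0, 0, 0.0382], [0, 0, 0, 0, 0, 0.0382], [0, 0, 0, 0, 0, 0.0376]]' | python3 drive.py
echo '[[0, 0, 0, -0.0191, 0, 0], [0, 0, 0, -0.0191, 0, 0], [0, 0, 0, -0.0191, 0, 0], [0, 0, 0, -0.0191, 0, 0], [0, 0, 0, -0.0191, 0, 0], [0, 0, 0, 0, 0, 0], [0, 0, 0, 0, 0, 0], [0, 0, 0, 0, 0, 0]]' | python3 drive.py
cat >>h.py <<'E'
from scipy.spatial.transform import Rotation as Ro
def goto(B,L=.205):
    "tool-axes shift to bring the bar to B"
    o=robot.observe();R=Ro.from_euler("xyz",o["tool_rot"]).as_matrix();b=o["tool_pos"]+R@[0,0,L]
    print("t",o["time"],"bar",b.round(4),"rot",o["tool_rot"].round(3),"F",o["contact_force"].round(2),"d",(R.T@(np.array(B)-b)).round(4))
E
python3 -c "
from h import *
goto([.525,-.17,.235])"
```

```text
time: 6.23
tool_pos: [0.5237, -0.1377, 0.5144]
tool_rot: [-3.14, 0.001, 0.419]
contact_force: [0.5, 0.9, -3.3]
opening: 0.0136
grip_force: 35.0
time: 6.9
tool_pos: [0.5242, -0.1515, 0.5142]
tool_rot: [-3.141, 0.002, -0.003]
contact_force: [-1.2, -0.3, -4.2]
opening: 0.0137
grip_force: 35.0
time: 7.57
tool_pos: [0.5242, -0.1514, 0.5147]
tool_rot: [2.993, 0.001, -0.0]
contact_force: [0.4, -0.0, -3.4]
opening: 0.0141
grip_force: 35.0
t 7.5667 bar [ 0.524  -0.1818  0.312 ] rot [ 2.993e+00  1.000e-03 -0.000e+00] F [ 0.4  -0.03 -3.43] d [ 0.001  -0.023   0.0744]
```

Scaled: -0.02 m / 0.5 = -0.04, -0.01 m / 0.5 = -0.02.

```bash
echo '[[0, -0.02, 0, 0, 0, 0], [0, -0.04, 0, 0, 0, 0], [0, -0.03, 0, 0, 0, 0], [0, 0, 0.03, 0, 0, 0], [0, 0, 0.04, 0, 0, 0], [0, 0, 0.04, 0, 0, 0], [0, 0, 0.034, 0, 0, 0], [0, 0, 0, 0, 0, 0]]' | python3 drive.py >/dev/null
echo '[[0, 0, 0, 0, 0, 0], [0, 0, 0, 0, 0, 0], [0, 0, 0, 0, 0, 0]]' | python3 drive.py
python3 - <<'E'
from h import *
goto([.525,-.15,.235])
f=lambda n,x0,y0,w,h:cv2.resize(cv2.cvtColor(cam(n)["image"],cv2.COLOR_RGB2BGR)[y0:y0+h,x0:x0+w],(400,300),interpolation=2)
cv2.imwrite("pics/pre.png",cv2.hconcat([f("scene",160,70,200,150),f("top",290,150,200,150)]))
E
```

```text
time: 8.48
tool_pos: [0.5244, -0.1176, 0.4388]
tool_rot: [2.991, -0.003, -0.0]
contact_force: [-0.8, 0.7, -3.1]
opening: 0.0139
grip_force: 35.0
t 8.4833 bar [ 0.525  -0.1483  0.2361] rot [ 2.991 -0.003 -0.   ] F [-0.8   0.74 -3.1 ] d [0.     0.0015 0.0014]
```

View pics/pre.png

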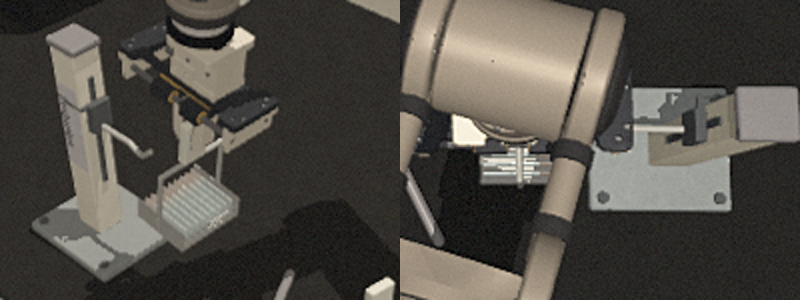

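```bash
python3 - <<'E'
from h import *
d=cam("scene")
for x in(.4735,.5765):print(proj(d,[x,-.148,.236])-[160,70])
print("tip",(proj(d,[.525,-.224,.212])-[160,70])*2)
goto([.525,-.243,.236])
E
```

```text
[110.31129394  69.44172782]
[79.99480789 88.10690281]
tip [151.29465323 147.8136665 ]
t 8.6333 bar [ 0.5246 -0.1484  0.2356] rot [ 2.991e+00 -2.000e-03 -0.000e+00] F [ 0.62 -0.22 -4.1 ] d [0.0004 0.0936 0.0138]
```

Predicted bar ends (220,139) and (160,176) match the picture, and the hook tip matches too. Bringing the bar in over the hook.

Scaled: 0.012 m / 0.5 = 0.024, 0.01 m / 0.5 = 0.02.

```bash
echo '[[0, 0.012, 0.0018, 0, 0, 0], [0, 0.024, 0.0036, 0, 0, 0], [0, 0.024, 0.0036, 0, 0, 0], [0, 0.024, 0.0036, 0, 0, 0], [0, 0.024, 0.0036, 0, 0, 0], [0, 0.024, 0.0036, 0, 0, 0], [0, 0.024, 0.0036, 0, 0, 0], [0, 0.02, 0.003, 0, 0, 0]]' | python3 drive.py
echo '[[0, 0.01, 0.0016, 0, 0, 0], [0, 0, 0, 0, 0, 0], [0, 0, 0, 0, 0, 0], [0, 0, 0, 0, 0, 0]]' | python3 drive.py
python3 - <<'E'
from h import *
goto([.525,-.243,.210])
f=lambda n,x0,y0,w,h:cv2.resize(cv2.cvtColor(cam(n)["image"],cv2.COLOR_RGB2BGR)[y0:y0+h,x0:x0+w],(400,300),interpolation=2)
cv2.imwrite("pics/in.png",cv2.hconcat([f("scene",165,60,160,120),f("top",310,150,200,150)]))
E
```

```text
time: 9.3
tool_pos: [0.524, -0.2085, 0.4373]
tool_rot: [2.991, 0.0, -0.001]
contact_force: [-0.3, -0.3, -4.7]
opening: 0.0141
grip_force: 35.0
time: 9.63
tool_pos: [0.5242, -0.2114, 0.4373]
tool_rot: [2.992, 0.0, 0.0]
contact_force: [0.3, -0.0, -3.9]
opening: 0.0138
grip_force: 35.0
t 9.6333 bar [ 0.5242 -0.2419  0.2346] rot [2.992 0.    0.   ] F [ 0.3  -0.03 -3.86] d [ 0.0009 -0.0026  0.0245]
```

View pics/in.png

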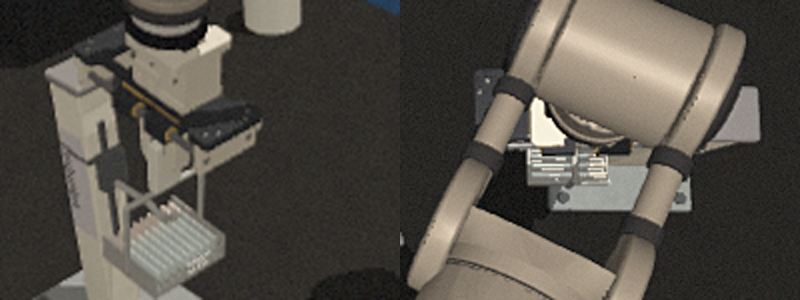

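Scaled: 0.004 m / 0.5 = 0.008, 0.003 m / 0.5 = 0.006.

```bash
echo '[[0, -0.0008, 0.006, 0, 0, 0], [0, -0.0008, 0.008, 0, 0, 0], [0, -0.0008, 0.008, 0, 0, 0], [0, -0.0008, 0.008, 0, 0, 0], [0, -0.0008, 0.006, 0, 0, 0], [0, -0.0006, 0.004, 0, 0, 0], [0, -0.0006, 0.004, 0, 0, 0], [0, -0.0004, 0.002, 0, 0, 0]]' | python3 drive.py
echo '[[0, -0.0003, 0.002, 0, 0, 0], [0, -0.0003, 0.002, 0, 0, 0], [0, -0.0003, 0.002, 0, 0, 0], [0, -0.0003, 0.002, 0, 0, 0], [0, -0.0003, 0.002, 0, 0, 0], [0, -0.0003, 0.002, 0, 0, 0], [0, -0.0003, 0.002, 0, 0, 0], [0, -0.0003, 0.002, 0, 0, 0]]' | python3 drive.py
python3 -c "
from h import *
goto([.525,-.243,.204])"
```

```text
time: 10.4
tool_pos: [0.5242, -0.2125, 0.4139]
tool_rot: [2.992, 0.0, -0.0]
contact_force: [0.5, -0.3, -3.5]
opening: 0.0141
grip_force: 35.0
time: 11.07
tool_pos: [0.5241, -0.2125, 0.406]
tool_rot: [2.991, -0.0, -0.0]
contact_force: [0.3, -0.4, -3.3]
opening: 0.0136
grip_force: 35.0
t 11.0667 bar [ 0.5241 -0.2431  0.2034] rot [ 2.991 -0.    -0.   ] F [ 0.28 -0.39 -3.34] d [ 0.0009 -0.     -0.0007]
```

```bash
for i in 1 2; do :; done
echo '[[0, -0.0003, 0.002, 0, 0, 0], [0, -0.0003, 0.002, 0, 0, 0], [0, -0.0003, 0.002, 0, 0, 0], [0, -0.0003, 0.002, 0, 0, 0], [0, -0.0003, 0.002, 0, 0, 0], [0, -0.0003, 0.002, 0, 0, 0], [0, -0.0003, 0.002, 0, 0, 0], [0, -0.0003, 0.002, 0, 0, 0]]' | python3 drive.py
echo '[[0, -0.0003, 0.002, 0, 0, 0], [0, -0.0003, 0.002, 0, 0, 0], [0, -0.0003, 0.002, 0, 0, 0], [0, -0.0003, 0.002, 0, 0, 0], [0, -0.0003, 0.002, 0, 0, 0], [0, -0.0003, 0.002, 0, 0, 0], [0, -0.0003, 0.002, 0, 0, 0], [0, -0.0003, 0.002, 0, 0, 0]]' | python3 drive.py
```

```text
time: 11.73
tool_pos: [0.5242, -0.2125, 0.398]
tool_rot: [2.991, -0.0, -0.0]
contact_force: [-1.3, -0.2, -2.1]
opening: 0.0138
grip_force: 35.0
time: 12.4
tool_pos: [0.5242, -0.2125, 0.3899]
tool_rot: [2.991, -0.0, -0.0]
contact_force: [-1.0, -0.2, -1.9]
opening: 0.0136
grip_force: 35.0
```

Scaled: 0.001 m / 0.5 = 0.002, -0.00015 m / 0.5 = -0.0003.

```bash

echo '[[0, -0.0003, 0.002, 0, 0, 0], [0, -0.0003, 0.002, 0, 0, 0], [0, -0.0003, 0.002, 0, 0, 0], [0, -0.0003, 0.002, 0, 0, 0], [0, -0.0003, 0.002, 0, 0, 0], [0, -0.0003, 0.002, 0, 0, 0], [0, -0.0003, 0.002, 0, 0, 0], [0, -0.0003, 0.002, 0, 0, 0]]' | python3 drive.py
echo '[[0, -0.0002, 0.0014, 0, 0, 0], [0, -0.0002, 0.0014, 0, 0, 0], [0, -0.0002, 0.0014, 0, 0, 0], [0, -0.0002, 0.0014, 0, 0, 0], [0, -0.0002, 0.0014, 0, 0, 0], [0, 0, 0, 0, 0, 0], [0, 0, 0, 0, 0, 0], [0, 0, 0, 0, 0, 0]]' | python3 drive.py
python3 - <<'E'
from h import *
F=[]
f=lambda n,x0,y0,w,h:cv2.resize(cv2.cvtColor(cam(n)["image"],cv2.COLOR_RGB2BGR)[y0:y0+h,x0:x0+w],(400,300),interpolation=2)
cv2.imwrite("pics/low.png",cv2.hconcat([f("scene",165,70,160,120),f("top",310,150,200,150)]))
for i in range(8):
    cam("top");F.append(robot.observe()["contact_force"])
print(np.mean(F,0),np.std(F,0));goto([.525,-.243,.17])
E
```

```text
time: 13.07
tool_pos: [0.5242, -0.2125, 0.3818]
tool_rot: [2.991, -0.0, -0.0]
contact_force: [-0.6, -0.8, -1.6]
opening: 0.0139
grip_force: 35.0
time: 13.73
tool_pos: [0.5242, -0.2125, 0.3784]
tool_rot: [2.991, -0.0, -0.0]
contact_force: [-0.0, -0.1, -0.4]
opening: 0.0138
grip_force: 35.0
[-0.36766191 -0.23533821 -0.82332155] [0.31117076 0.53784414 0.60815022]
t 14.2333 bar [ 0.5242 -0.2432  0.1756] rot [ 2.991 -0.    -0.   ] F [-0.5 -0.8  0.3] d [ 0.0008 -0.001   0.0055]
```

View pics/low.png

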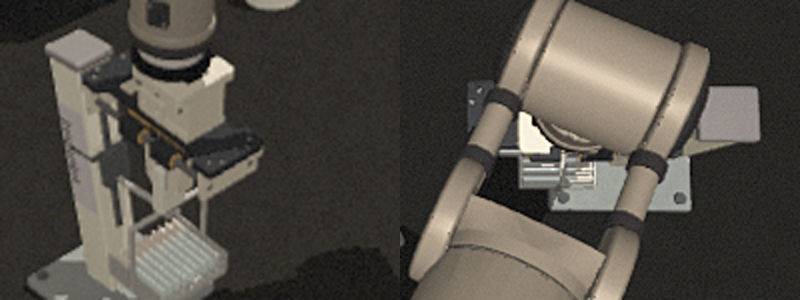

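Scaled: 0.0006 m / 0.5 = 0.0012, -0.0001 m / 0.5 = -0.0002.

```bash

echo '[[0, -0.0002, 0.0012, 0, 0, 0], [0, -0.0002, 0.0012, 0, 0, 0], [0, -0.0002, 0.0012, 0, 0, 0], [0, -0.0002, 0.0012, 0, 0, 0], [0, -0.0002, 0.0012, 0, 0, 0], [0, -0.0002, 0.0012, 0, 0, 0], [0, -0.0002, 0.0012, 0, 0, 0], [0, 0, 0, 0, 0, 0]]' | python3 drive.py >/dev/null
python3 - <<'E'
from h import *
F=[]
for i in range(16):
    cam("top");F.append(robot.observe()["contact_force"])
print(np.mean(F,0),np.std(F,0));goto([.525,-.243,.17])
E
```

```text
[ 0.18377643 -0.74442597 -0.24889064] [0.40439859 0.49268583 0.49520005]
t 15.7 bar [ 0.5242 -0.2432  0.1714] rot [ 2.991 -0.    -0.   ] F [-0.04 -0.53 -1.47] d [ 0.0008 -0.0004  0.0013]
```

Almost all of the weight is on the hook (≈0.2 N left, bar at z 0.171, travel ≈33 mm). Going down 1 mm more, then easing the fingers open in small steps so the slightly tilted rack follows the finger to vertical.

Scaled: 0.0005 m / 0.5 = 0.001, -0.0001 m / 0.5 = -0.0002.

```bash
Z='>/dev/null'
echo '[[0, -0.0002, 0.001, 0, 0, 0], [0, -0.0002, 0.001, 0, 0, 0], [0, 0, 0, 0, 0, 0], [0, 0, 0, 0, 0, 0], [0, 0, 0, 0, 0, 0]]' | python3 drive.py - 10 | tail -3
echo '[[0, 0, 0, 0, 0, 0], [0, 0, 0, 0, 0, 0], [0, 0, 0, 0, 0, 0]]' | python3 drive.py - 3 | tail -3
echo '[[0, 0, 0, 0, 0, 0], [0, 0, 0, 0, 0, 0], [0, 0, 0, 0, 0, 0]]' | python3 drive.py 0.0145 | tail -3
echo '[[0, 0, 0, 0, 0, 0], [0, 0, 0, 0, 0, 0], [0, 0, 0, 0, 0, 0]]' | python3 drive.py 0.0155 | tail -3
echo '[[0, 0, 0, 0, 0, 0], [0, 0, 0, 0, 0, 0], [0, 0, 0, 0, 0, 0]]' | python3 drive.py 0.0165
python3 -c "
from h import *
goto([.525,-.243,.17])"
```

```text
contact_force: [0.1, -1.5, -0.1]
opening: 0.014
grip_force: 10.0
contact_force: [-0.5, -1.7, -0.5]
opening: 0.0143
grip_force: 3.0
contact_force: [0.2, -0.3, -0.5]
opening: 0.0146
grip_force: 0.6
contact_force: [-0.5, -0.6, -0.4]
opening: 0.0158
grip_force: 0.3
time: 17.12
tool_pos: [0.5242, -0.2124, 0.373]
tool_rot: [2.992, 0.0, -0.0]
contact_force: [0.4, -0.6, -1.0]
opening: 0.0164
grip_force: 0.3
t 17.1167 bar [ 0.5242 -0.243   0.1703] rot [ 2.992  0.    -0.   ] F [ 0.37 -0.6  -0.99] d [ 0.0008 -0.      0.0003]
```

Positional opening works, so I'll keep easing it open.

```bash
echo '[[0, 0, 0, 0, 0, 0], [0, 0, 0, 0, 0, 0], [0, 0, 0, 0, 0, 0]]' | python3 drive.py 0.0175 | tail -3
echo '[[0, 0, 0, 0, 0, 0], [0, 0, 0, 0, 0, 0], [0, 0, 0, 0, 0, 0]]' | python3 drive.py 0.0185 | tail -1
echo '[[0, 0, 0, 0, 0, 0], [0, 0, 0, 0, 0, 0], [0, 0, 0, 0, 0, 0]]' | python3 drive.py 0.0195 | tail -1
echo '[[0, 0, 0, 0, 0, 0], [0, 0, 0, 0, 0, 0], [0, 0, 0, 0, 0, 0]]' | python3 drive.py 0.0205 | tail -3
echo '[[0, 0, 0, 0, 0, 0], [0, 0, 0, 0, 0, 0], [0, 0, 0, 0, 0, 0]]' | python3 drive.py 0.0215 | tail -1
echo '[[0, 0, 0, 0, 0, 0], [0, 0, 0, 0, 0, 0], [0, 0, 0, 0, 0, 0]]' | python3 drive.py 0.0225 | tail -1
echo '[[0, 0, 0, 0, 0, 0], [0, 0, 0, 0, 0, 0], [0, 0, 0, 0, 0, 0]]' | python3 drive.py 0.0235 | tail -3
echo '[[0, 0, 0, 0, 0, 0], [0, 0, 0, 0, 0, 0], [0, 0, 0, 0, 0, 0]]' | python3 drive.py 0.0245 | tail -1
echo '[[0, 0, 0, 0, 0, 0], [0, 0, 0, 0, 0, 0], [0, 0, 0, 0, 0, 0]]' | python3 drive.py 0.0255 | tail -1
echo '[[0, 0, 0, 0, 0, 0], [0, 0, 0, 0, 0, 0], [0, 0, 0, 0, 0, 0]]' | python3 drive.py 0.0265 | tail -3
echo '[[0, 0, 0, 0, 0, 0], [0, 0, 0, 0, 0, 0], [0, 0, 0, 0, 0, 0]]' | python3 drive.py 0.0275 | tail -1
echo '[[0, 0, 0, 0, 0, 0], [0, 0, 0, 0, 0, 0], [0, 0, 0, 0, 0, 0]]' | python3 drive.py 0.029 | tail -1
echo '[[0, 0, 0, 0, 0, 0], [0, 0, 0, 0, 0, 0], [0, 0, 0, 0, 0, 0]]' | python3 drive.py 0.031 
python3 - <<'E'
from h import *
f=lambda n,x0,y0,w,h:cv2.resize(cv2.cvtColor(cam(n)["image"],cv2.COLOR_RGB2BGR)[y0:y0+h,x0:x0+w],(800,600),interpolation=2)
cv2.imwrite("pics/rel.png",f("scene",165,70,160,120))
E
```

```text
contact_force: [-0.7, -0.7, 0.5]
opening: 0.0177
grip_force: 0.3
grip_force: 0.3
grip_force: 0.2
contact_force: [-1.0, 0.3, 0.2]
opening: 0.0202
grip_force: 0.2
grip_force: 0.2
grip_force: 0.2
contact_force: [-0.1, 0.1, -0.3]
opening: 0.0236
grip_force: 0.2
grip_force: 0.2
grip_force: 0.1
contact_force: [0.4, 0.2, 0.7]
opening: 0.0267
grip_force: 0.1
grip_force: 0.1
grip_force: 0.1
time: 20.37
tool_pos: [0.5241, -0.2124, 0.373]
tool_rot: [2.992, -0.0, -0.0]
contact_force: [-0.1, 0.3, -0.5]
opening: 0.031
grip_force: 0.0
```

View pics/rel.png

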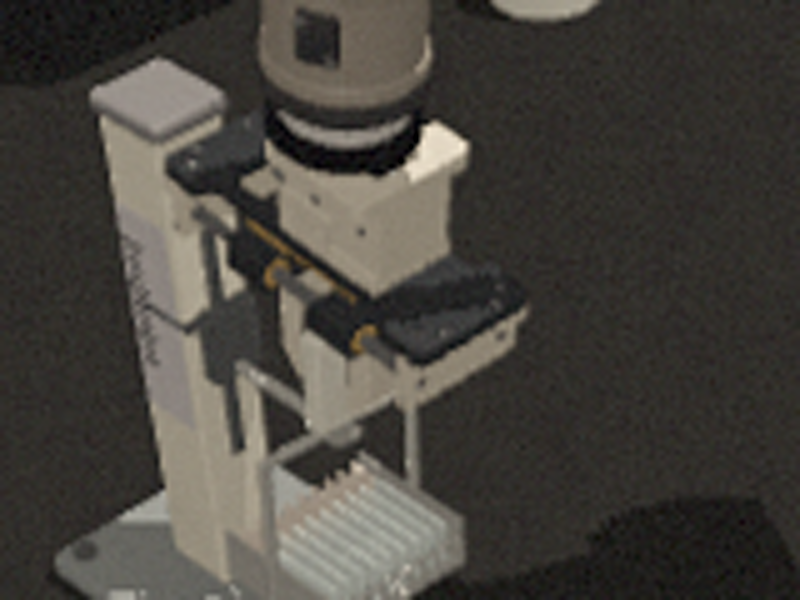

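The rack hangs upright on the hook at about (350,435) with no grip force left, and the gripper is clear of the column. Opening wider and retreating straight up, then away.

The rows are not in the units I measure in: shifts go in shares of 0.5 m and turns go in shares of pi/2 rad. I convert before sending: -0.03 m / 0.5 = -0.06, -0.025 m / 0.5 = -0.05.

```bash
echo '[[0, 0, 0, 0, 0, 0], [0, 0, 0, 0, 0, 0], [0, 0, 0, 0, 0, 0], [0, 0, 0, 0, 0, 0], [0, 0, 0, 0, 0, 0]]' | python3 drive.py 0.056 | tail -3
echo '[[0, 0.0016, -0.01, 0, 0, 0], [0, 0.003, -0.02, 0, 0, 0], [0, 0.003, -0.02, 0, 0, 0], [0, 0.003, -0.02, 0, 0, 0], [0, 0.003, -0.02, 0, 0, 0], [0, 0.003, -0.02, 0, 0, 0], [0, 0, -0.03, 0, 0, 0], [0, 0, -0.04, 0, 0, 0]]' | python3 drive.py
echo '[[0, -0.02, -0.05, 0, 0, 0], [0, -0.04, -0.04, 0, 0, 0], [0, -0.06, -0.02, 0, 0, 0], [0, -0.06, 0, 0, 0, 0], [0, -0.04, 0, 0, 0, 0], [0, -0.02, 0, 0, 0, 0], [0, 0, 0, 0, 0, 0], [0, 0, 0, 0, 0, 0]]' | python3 drive.py
python3 - <<'E'
from h import *
f=lambda n,x0,y0,w,h:cv2.resize(cv2.cvtColor(cam(n)["image"],cv2.COLOR_RGB2BGR)[y0:y0+h,x0:x0+w],(400,300),interpolation=2)
a=f("scene",165,70,160,120)
for i in range(10):cam("top")
b=f("scene",165,70,160,120);print(cv2.absdiff(a,b)[100:].mean())
cv2.imwrite("pics/fin.png",cv2.vconcat([cv2.hconcat([a,b]),cv2.hconcat([f("scene",220,190,240,180),f("top",70,100,280,210)])]))
E
```

```text
contact_force: [-0.1, 0.3, -0.2]
opening: 0.0552
grip_force: 0.0
time: 21.5
tool_pos: [0.5239, -0.2072, 0.4637]
tool_rot: [2.992, 0.002, -0.001]
contact_force: [0.3, 0.0, 0.2]
opening: 0.056
grip_force: 0.0
time: 22.17
tool_pos: [0.5242, -0.0805, 0.5001]
tool_rot: [2.991, -0.0, 0.001]
contact_force: [0.2, -0.7, 0.3]
opening: 0.0559
grip_force: 0.0
2.7830583333333334
```

View pics/fin.png

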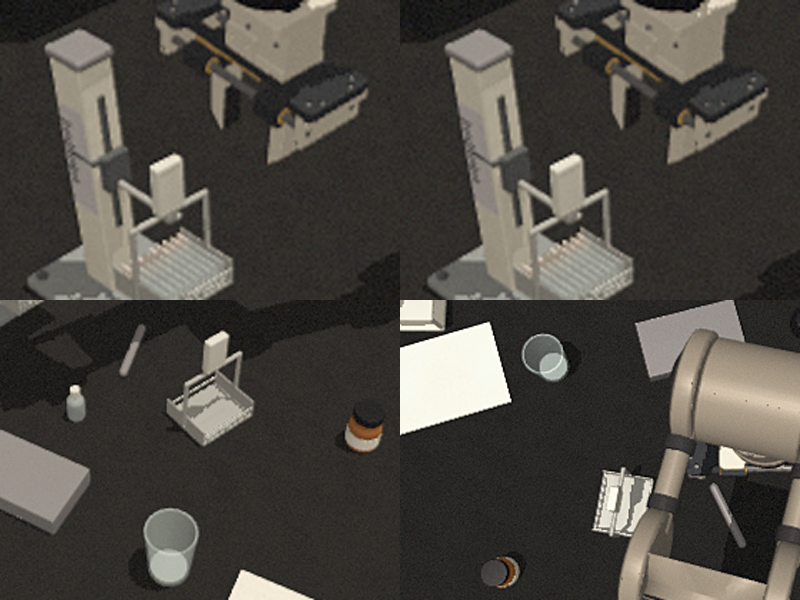

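The rack hangs upright and still on the hook: the two frames, taken 0.5 s apart, look the same at (175,215). The bystanders and the empty rack haven't moved. Handing in.

```bash
echo '[[0, 0, 0, 0, 0, 0], [0, 0, 0, 0, 0, 0], [0, 0, 0, 0, 0, 0], [0, 0, 0, 0, 0, 0], [0, 0, 0, 0, 0, 0], [0, 0, 0, 0, 0, 0]]' | python3 drive.py | head -1; python3 -c "
from cell import robot
print(robot.hand_in())"
```

```text
time: 23.37
the job is handed in; nothing more can be done
None
```

The full rack hangs upright and still on the scale hook after a slow lowering to about 33 mm of travel and a gentle release; the empty rack and other items were left in place, and the job was handed in at about 23 s.

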